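Shim and wedge a tube tight in the fit-up clamp

TASK

First turn the clamp's knob clockwise to its end stop. The jaw still does not reach the square tube, so stand as many of the flat spacers upright in the gap against the tube, at the middle of the jaw, as it takes, leaving unneeded ones in the rack, then push the wedge down between spacers and jaw there, thin end down and sloped face to the jaw, until you feel it jam firmly clear of the table, with its thin end well below the top of the jaw. Finish while still gripping the wedge and pressing it down, upright, and do not disturb the other things on the table.

Things in the scene. Friction and masses are not known exactly. Their poses are not given: they have to be found in the camera images.
- clamp: fixed screw clamp, dark base plate 96 x 140 mm. Origin: on the table (z = 0) under the middle of the jaw's face as it stands when the knob is at its end stop; x along the jaw, y from the jaw straight across the gap to the tube. The knob's axis is 115 mm from the origin towards -y. The base plate ends 13 mm short of the origin: the floor of the gap is the table
- clamp_jaw: the clamp's plain steel jaw, 80 mm wide (x), 24 mm thick, top 62 mm above the table; flat upright face to +y. Origin on the table under the face; axes as the clamp's. It advances 5 mm towards +y as the knob goes from 0 to its stop, and then stays (pushes of up to 40 N do not turn the knob back)
- clamp_knob (a joint): rotary knob with an upright axis, a bar-shaped grip 42 mm long, 14 mm thick and 32 mm high; value grows clockwise seen from above, from 0 to the end stop at 1.3 rad; starts between 0 and 0.4; needs about 0.2 N m. At value 0 the bar lies along the clamp's x axis, at value v it is turned by v clockwise from it
- clamp_knob_grip (a point): point on the knob's axis, 7 mm below the top of its bar, 45 mm above the table
- stop: fixed L-shaped stop: grey upright 80 mm high before which a dark ledge 28 mm high and 96 mm long carries the tube. Axes parallel to the clamp's. Origin on the table 40 mm before (-y) the upright's face, in the plane of the tube's gap side; the ledge ends 2 mm behind it. It lies 30 to 52 mm from the clamp's origin along y: the gap with the knob at its stop (differs each time)
- tube: loose dark square-tube offcut 40 x 40 x 85 mm (solid to touch) lying on the stop's ledge, its long side (own y axis) along the jaw, within 1 mm of the stop's upright. Origin at the middle of its underside, 28 mm above the table; the flat side at the gap is 20 mm from the origin; top 68 mm above the table
- rack: fixed grey rack 64 x 140 mm, 30 mm high, with three slots 25 mm deep (slot floor 5 mm above the table) in a row along its y axis at -42, +1 (spacers) and +56 mm (wedge). Origin under its middle on the table; its slots run along its x axis
- wedge: dark steel wedge 40 mm wide (x), 125 mm tall, 0.3 kg, upright in the rack, thin end down. Flat face on its +y side; the -y side slopes: 4 mm thick at the foot, 2 mm more per 5 mm of height up to 28 mm at 60 mm. Origin: middle of the foot (flat face at y = +2 mm). It jams if the room left between spacer and jaw is 7 to 26 mm; with more it drops to the table
- spacer_1: flat aluminium spacer 40 mm wide (x), 15 mm thick (y), 110 mm tall (z), 0.18 kg, upright in the rack slot at y = -42 mm. Origin at the middle of its underside. Both are alike; the gap needs one or two besides the wedge. It stands by itself when released upright; held by its top 30 mm the fingers stay above the tube
- spacer_2: flat aluminium spacer 40 mm wide (x), 15 mm thick (y), 110 mm tall (z), 0.18 kg, upright in the rack slot at y = 1 mm. Origin at the middle of its underside. Both are alike; the gap needs one or two besides the wedge. It stands by itself when released upright; held by its top 30 mm the fingers stay above the tube
- gas_cup: bystander: terracotta-coloured tapered cup 23 x 45 mm, standing; origin under its middle
- big_nut: bystander: large dark hexagon nut 35 x 39 x 19 mm; origin under its middle
- tape: bystander: tape measure 63 x 97 x 37 mm; origin under its middle
There are look-alikes about, which are no part of the job. Leave any pink look-alike of the clamp alone. Leave any turquoise look-alike of the spacer_2 alone.

How it is judged (in metres and radians):
On the way, in this order (a step that is already met when the one before it is completed fails the run):
1. the knob is at its end stop (value of joint clamp_knob above 1.24 rad), for 0.2 s.
2. a spacer stands released and upright in the gap (((y of spacer_1 in the frame of clamp above 0 m and y of spacer_1 in the frame of stop below 0 m and x of spacer_1 in the frame of clamp between -0.02 and 0.02 m and height (world z) of spacer_1 below 0.004 m and angle between spacer_1's own z axis and vertical below 0.1 rad and contact force between the fingers and spacer_1 below 0.3 N) or (y of spacer_2 in the frame of clamp above 0 m and y of spacer_2 in the frame of stop below 0 m and x of spacer_2 in the frame of clamp between -0.02 and 0.02 m and height (world z) of spacer_2 below 0.004 m and angle between spacer_2's own z axis and vertical below 0.1 rad and contact force between the fingers and spacer_2 below 0.3 N))), for 0.2 s.
At the end, for the whole second after the job is handed in: Knob within 0.08 rad of its stop. Wedge gripped, at rest, upright (0.12 rad), within 20 mm of mid-jaw, foot 1.5 mm or more off the table, 5 mm or more below jaw top; over 3 N at fingers, jaw and spacer, 1 N at tube. Each spacer upright (0.1 rad) on the table in the gap, or left in its slot (value of joint clamp_knob above 1.22 rad and contact force between wedge and clamp_jaw above 3 N and (contact force between wedge and spacer_1 above 3 N or contact force between wedge and spacer_2 above 3 N) and (contact force between tube and spacer_1 above 1 N or contact force between tube and spacer_2 above 1 N) and contact force between the fingers and wedge above 3 N and angle between wedge's own z axis and vertical below 0.12 rad and height (world z) of wedge between 0.0015 and 0.057 m and linear speed of wedge below 0.01 m/s and y of wedge in the frame of clamp above 0 m and y of wedge in the frame of stop below 0 m and x of wedge in the frame of clamp between -0.02 and 0.02 m and ((height (world z) of spacer_1 below 0.004 m and angle between spacer_1's own z axis and vertical below 0.1 rad and y of spacer_1 in the frame of clamp above 0 m and y of spacer_1 in the frame of stop below 0 m and x of spacer_1 in the frame of clamp between -0.02 and 0.02 m) or distance of spacer_1 from where it was at the start of the episode below 0.02 m) and ((height (world z) of spacer_2 below 0.004 m and angle between spacer_2's own z axis and vertical below 0.1 rad and y of spacer_2 in the frame of clamp above 0 m and y of spacer_2 in the frame of stop below 0 m and x of spacer_2 in the frame of clamp between -0.02 and 0.02 m) or distance of spacer_2 from where it was at the start of the episode below 0.02 m)); the arm keeps its last pose, push and grip.
It fails at once if a bystander was disturbed (distance of any of gas_cup, big_nut, tape from where it was at the start of the episode above 0.025 m or angle between gas_cup's own z axis and vertical above 0.5 rad).
It also fails if it takes over 72 s, if anything falls off the work surface, if the arm or the gripper's body presses on something with over 40 N, if the wrist force passes 120 N, or if a joint passes its speed limit or range.

ROBOT

A 7-joint arm with a two-finger parallel gripper is mounted at the origin on a cart in front of the work surface, level with it; the furniture and walls round the work are solid. World frame = base frame: x ahead of the robot, y to its left, z up, the work surface at z = 0. Lengths are in m, angles in degrees, forces in N, time in s.
With the tool pointing down it reaches from about 0.425 to 1.025 m from the base axis. Payload 9.4 kg.
Tool frame: the origin (TCP) lies at the very end of the fingers, on their centre line; the grasp point (between the pads) lies 19 mm behind it (r.grip_point_offset is the distance from the TCP to the grasp point, in m); y points along the fingers, z is the direction in which the jaws open and shut, and the axes are right-handed (so a half turn about y gives the same grasp; the last joint's range is limited). The gripper opens to 85 mm and grips with 20 to 120 N. Pads are 22 mm wide; open, the fingers measure 114 mm over their backs; the gripper's body (76 mm by 85 mm) begins 54 mm behind the grasp point. The pads swing forward as they close: fully open they stand 13 mm farther back than shut.
Start: joints at [66.652, 34.337, -0.143, 91.639, 0.103, 54.024, -4.572], TCP at [0.235, -0.686, 0.231] pointing down, gripper open.
Joint ranges: [-147.43, 147.43], [-19.82, 112.94], [-74.19, 73.91], [6.32, 146.72], [-59.91, 239.91], [6.04, 106.73], [-150.56, 150.56]. Speed limits (degrees/s): [127.2, 127.2, 172.46, 172.46, 180, 180, 180].

INTERFACE

Orientations are given as [roll, pitch, yaw] about the fixed x, y, z axes, in that order (R = Rz(yaw) Ry(pitch) Rx(roll)).
In Python, from plant import r gives the robot as it stands. The module is installed in compiled form; this text tells all that it offers.
- The arm moves only by the tool drive_tool, never from a script. Its argument "plan" is one flat list of numbers, 7 for each row, row after row: the turn, a rotation vector about the tool's x, y, z scaled (see below), then the shift along the tool's x, y, z scaled (see below), then the closure, from 0 (fully open) to 1 (shut). In form: [wx, wy, wz, x, y, z, hand, wx, wy, wz, x, y, z, hand, ...]. A call has 1 to 10 rows; each row is the pose to reach, as a shift and turn from the pose measured when the call began, along the tool's axes at that moment, turning the shorter way round; what a row does not reach only later rows make up. The controller multiplies each number of a shift by 0.5 m and each number of a turn by pi rad. A row lasts 1/8 s, in which the tool goes at most 62.5 mm and 10.7 degrees, less where a joint would pass 70% of its speed; a pose out of reach is approached as far as the arm can. A call with a number of a shift or a turn outside -1 to 1 is refused whole. A call with a gripper value outside its range is refused whole. The fingers move at their own pace and stop on an object; "squeeze" is the grip in N (left out, the last holds). Time passes only in rows, so rows that repeat a pose let the fingers close. It gives the time, the measured TCP pose, the force and the opening at its end, in the units of the state.
- r.get_obs(): the state, without advancing time (a new reading comes with each control period).
- r.capture(name): name is "scene" or "side" or "wrist"; returns (picture, depth): 420x560x3 uint8, blue, green, red; 420x560 float32, m along the optical axis (not along the pixel's ray), 0 where there is no reading.
- r.camera_model(name): a dict with "intrinsics" (3x3 intrinsics, pixels), "D" ([k1, k2, p1, p2, k3] as OpenCV has them; the pictures are not rectified), "rvec" (rotation vector, rad) and "tvec" (3), from world to camera coordinates, as OpenCV has them; the wrist camera has in their place "tool_from_camera" (4x4, takes a point from camera to tool coordinates, whose origin is the TCP and whose axes are the tool frame's). Camera axes: x right, y down, z forward; pixel columns grow to the right and rows downward; lengths in m; the calibration is good to about 2 mm. A picture is of the moment at which its call begins: read the wrist's pose just before it. camera_model takes no time and is no camera call.
- r.sign_off(): hands the job in, once; it reports no verdict.
The state is a dict: "t": time; "qpos": joint angles; "joint_vel": joint speeds; "effort": joint torques, N m; "eef_pos": TCP position; "eef_rot": TCP orientation; "contact_force": force on the tool from outside, world axes, zero at the start; "ft_torque": the same for the moment, N m; "opening": opening from 0.0 (shut) to 1.0 (fully open).
Only numpy, scipy, OpenCV 4.12 (cv2) and the standard library are available. Lean on these libraries where they do the work, as an engineer would, in place of code of your own. Each camera call takes 0.05 s, during which the arm holds its last target. There are 200 camera calls.

## Working session

There is one attempt and no reset: what is moved stays moved. The work goes in short steps, Python scripts to look and compute and a tool call to move; the robot and the scene stay as the last step left them, time stands still between calls to the robot, and variables do not carry over. Pictures are saved under pics/ and viewed, about 8 in all and at most 12, crops included, and the job is handed in when it is done.

Besides the shell and the picture viewer there is one more tool, called after "Request:" by a JSON object that holds its "op" and its "data", one argument or row to a line. drive_tool: Moves the arm, as the interface text tells. Shifts and turns lie within -1 to 1; 1 stands for 0.5 m of shift or pi rad of turn. Its arguments: {"type":"object","properties":{"plan":{"type":"array"},"squeeze":{"type":"number"}},"required":["plan"]}

```bash
mkdir -p pics
cat > h.py <<'E'
import numpy as np, cv2
from plant import r
from scipy.spatial.transform import Rotation as R
def pose():
    o=r.get_obs(); T=np.eye(4); T[:3,:3]=R.from_euler('xyz',o['eef_rot'],degrees=True).as_matrix(); T[:3,3]=o['eef_pos']; return T
def cam(name,T=None):
    m=r.camera_model(name); K=np.array(m['intrinsics'],float); D=np.array(m['D'],float)
    if name=='wrist': W=(pose() if T is None else T)@np.array(m['tool_from_camera'])
    else:
        W=np.eye(4); Rm=cv2.Rodrigues(np.array(m['rvec'],float))[0]; W[:3,:3]=Rm.T; W[:3,3]=-Rm.T@np.array(m['tvec'],float).ravel()
    return K,D,W
def ray(c,uv):
    K,D,W=c; p=cv2.undistortPoints(np.array(uv,float).reshape(-1,1,2),K,D).reshape(-1,2)
    return W[:3,3],np.c_[p,np.ones(len(p))]@W[:3,:3].T
def onz(c,uv,z):
    o,d=ray(c,uv); return o+d*((z-o[2])/d[:,2])[:,None]
def cloud(c,depth):
    h,w=depth.shape; v,u=np.mgrid[:h,:w]; o,d=ray(c,np.c_[u.ravel(),v.ravel()]); P=o+d*depth.reshape(-1,1)
    P[depth.ravel()<=0]=np.nan; return P.reshape(h,w,3)
def shot(name,fn):
    T=pose(); im,d=r.capture(name); np.savez('pics/'+fn+'.npz',im=im,d=d,T=T); cv2.imwrite('pics/'+fn+'.png',im); return im,d,cam(name,T)
def load(name,fn):
    z=np.load('pics/'+fn+'.npz'); return z['im'],z['d'],cam(name,z['T'])
E
python3 - <<'E'
from h import *
o=r.get_obs(); print(o['eef_pos'],o['eef_rot'],o['opening'],o['t'],r.grip_point_offset)
a=shot('scene','scene0'); b=shot('side','side0'); 
print(cam('scene')[2][:3,3],cam('side')[2][:3,3],cam('scene')[0],r.camera_model('wrist')['tool_from_camera'])
E
```

```text
[ 0.23531125 -0.68528318  0.23043449] [-9.00845189e+01 -7.71221645e-03 -1.61043422e+02] 1.005119778806399 0.0 0.0187
[ 0.06157451 -0.25140303  0.69735817] [0.3580026  0.873645   0.56066281] [[388.32640143   0.         281.63090218]
 [  0.         388.32640143 207.4357605 ]
 [  0.           0.           1.        ]] [[-2.13585543e-04  9.50682026e-01  3.10167115e-01 -7.92830799e-02]
 [ 9.76144339e-05 -3.10167100e-01  9.50682050e-01 -1.41561269e-01]
 [ 9.99999972e-01  2.33328729e-04 -2.65530792e-05  7.81556869e-04]
 [ 0.00000000e+00  0.00000000e+00  0.00000000e+00  1.00000000e+00]]
```

View pics/scene0.png

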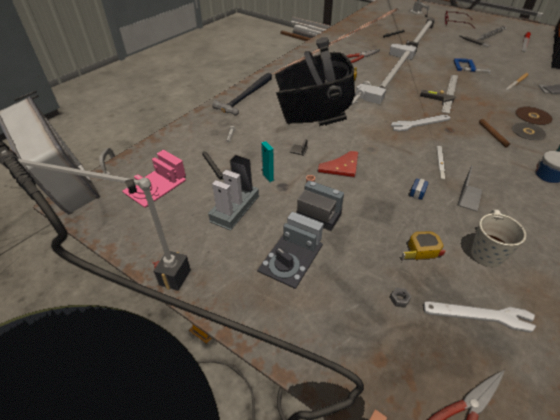

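View pics/side0.png

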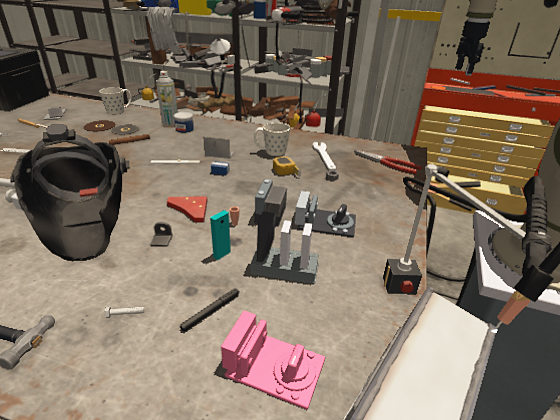

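Scene view: the grey clamp is at (290,255) with its knob at (285,258), the stop and tube are at (320,203), and the rack with two silver spacers and the dark wedge is at (235,200). The look-alikes are the pink clamp at (157,178) and the turquoise spacer at (267,160). The gas cup is at about (311,180), nearly hidden, the nut at (400,298) and the tape at (425,245). Next I'll get rough positions, then a wrist view.

Run:
```python
from h import *
im,d,c=load('scene','scene0'); P=cloud(c,d)
for n,(u,v) in dict(knobtop=(284,254),jaw=(304,224),tube=(320,203),sp1=(222,184),sp2=(232,175),wedge=(241,160),turq=(267,145),base=(280,275)).items(): print(n,P[v,u].round(3))
im2,d2,c2=load('side','side0'); P2=cloud(c2,d2)
for n,(u,v) in dict(knob=(340,207),jaw=(303,194),sp1=(307,224),sp2=(286,222),wedge=(268,190),cup=(235,208)).items(): print(n,P2[v,u].round(3))
a=cv2.resize(im[130:300,190:350],None,fx=3.6,fy=3.6,interpolation=cv2.INTER_CUBIC)
cv2.imwrite('pics/crop0.png',a)
```

```text
knobtop [0.479 0.06  0.049]
jaw [0.567 0.071 0.061]
tube [0.64  0.076 0.067]
sp1 [0.514 0.265 0.114]
sp2 [0.55  0.267 0.117]
wedge [0.593 0.276 0.13 ]
turq [0.701 0.284 0.109]
base [0.451 0.05  0.014]
knob [0.483 0.059 0.049]
jaw [0.583 0.052 0.06 ]
sp1 [0.515 0.251 0.113]
sp2 [0.557 0.262 0.114]
wedge [0.664 0.091 0.074]
cup [0.727 0.156 0.042]
```

View pics/crop0.png

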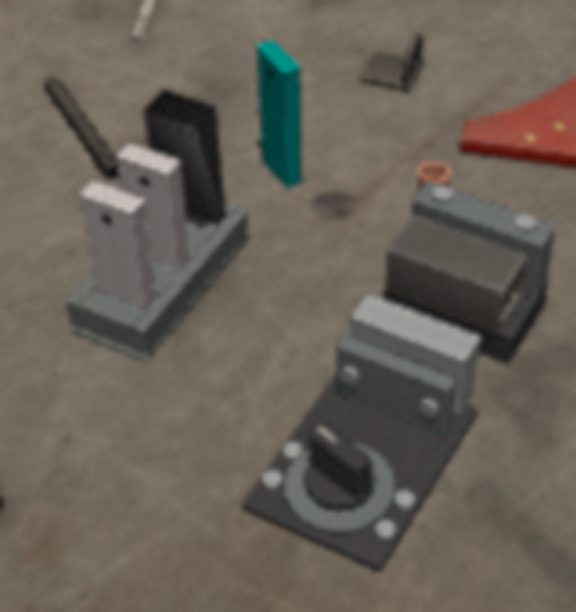

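```bash
cat >> h.py <<'E'
def row(p,yaw):
    """shift/turn numbers to TCP p, tool down, given yaw (deg)"""
    T=pose(); s=T[:3,:3].T@(np.array(p)-T[:3,3])/0.5
    w=R.from_matrix(T[:3,:3].T@R.from_euler('xyz',[-90,0,yaw],degrees=True).as_matrix()).as_rotvec()/np.pi
    return w.round(4).tolist()+s.round(4).tolist()
def st():
    o=r.get_obs(); print('t',round(o['t'],2),'p',np.round(o['eef_pos'],4),'rot',np.round(o['eef_rot'],2),'F',np.round(o['contact_force'],2),'M',np.round(o['ft_torque'],2),'op',round(o['opening'],3),'q7',round(o['qpos'][6],1))
E
python3 -c "
from h import *
print(row([.56,.20,.35],-72), row([.45,-.25,.33],-110))"
```

```text
[0.0004, -0.4947, -0.0003, -1.1893, -0.2371, -1.464] [0.0005, -0.2836, -0.0002, -0.6889, -0.1982, -0.6842]
```

Request:
{"op": "drive_tool", "data": {
  "plan": [0,-0.284,0,-0.69,-0.2,-0.684,0,0,-0.284,0,-0.69,-0.2,-0.684,0,0,-0.284,0,-0.69,-0.2,-0.684,0,0,-0.284,0,-0.69,-0.2,-0.684,0,0,-0.284,0,-0.69,-0.2,-0.684,0,0,-0.284,0,-0.69,-0.2,-0.684,0,0,-0.284,0,-0.69,-0.2,-0.684,0,0,-0.284,0,-0.69,-0.2,-0.684,0,0,-0.284,0,-0.69,-0.2,-0.684,0]
}}

```text
t: 1.23
eef_pos: [0.4529, -0.2455, 0.332]
eef_rot: [-89.9, 0.1, -109.5]
contact_force: [0.1, -0.6, 0.1]
opening: 1.001
```

```bash
python3 -c "
from h import *
st(); print(row([.56,.20,.35],-72))"
```

```text
t 1.23 p [ 0.4529 -0.2455  0.332 ] rot [ -89.94    0.13 -109.49] F [ 0.1  -0.62  0.08] M [-0.06  0.03 -0.01] op 1.001 q7 -4.4
[-0.0006, -0.2083, -0.0006, -0.9115, -0.0341, -0.0953]
```

Request:
{"op": "drive_tool", "data": {
  "plan": [0,-0.208,0,-0.91,-0.034,-0.095,0,0,-0.208,0,-0.91,-0.034,-0.095,0,0,-0.208,0,-0.91,-0.034,-0.095,0,0,-0.208,0,-0.91,-0.034,-0.095,0,0,-0.208,0,-0.91,-0.034,-0.095,0,0,-0.208,0,-0.91,-0.034,-0.095,0,0,-0.208,0,-0.91,-0.034,-0.095,0,0,-0.208,0,-0.91,-0.034,-0.095,0,0,-0.208,0,-0.91,-0.034,-0.095,0]
}}

```text
t: 2.35
eef_pos: [0.5599, 0.2005, 0.3491]
eef_rot: [-89.9, 0.1, -71.9]
contact_force: [-0.1, 0.3, -0.4]
opening: 0.999
```

```bash
python3 -c "
from h import *
st(); shot('wrist','w1')
"
```

```text
t 2.35 p [0.5599 0.2005 0.3491] rot [-89.94   0.11 -71.9 ] F [-0.08  0.32 -0.38] M [-0.03  0.01  0.02] op 0.999 q7 -22.2
```

View pics/w1.png

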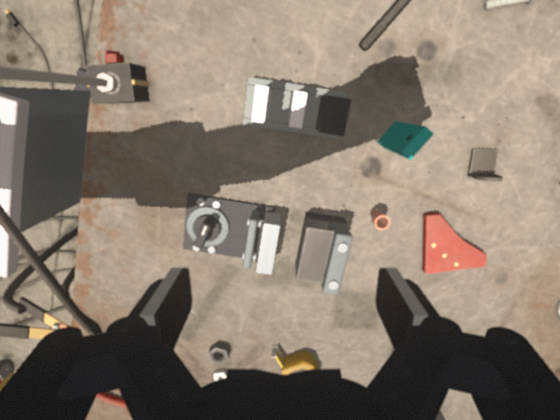

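```bash
cat > m.py <<'E'
from h import *
def band(P,z0,z1,box):
    m=(P[...,2]>z0)&(P[...,2]<z1)&(P[...,0]>box[0])&(P[...,0]<box[1])&(P[...,1]>box[2])&(P[...,1]<box[3])
    n,l,s,_=cv2.connectedComponentsWithStats(m.astype(np.uint8))
    if n<2: return None
    k=1+np.argmax(s[1:,4]); return l==k
def meas(fn,zs):
    im,d,c=load('wrist',fn); P=cloud(c,d)
    for n,(z0,z1,box) in zs.items():
        m=band(P,z0,z1,box)
        if m is None: print(n,'none'); continue
        zd=np.median(P[m][:,2]); v,u=np.nonzero(m)
        q=onz(c,np.c_[u,v],zd)[:,:2]
        (cx,cy),(w,h),a=cv2.minAreaRect((q*1000).astype(np.float32))
        if w<h: w,h=h,w; a+=90
        print(n,'n',m.sum(),'z %.4f c (%.4f,%.4f) size %.1f x %.1f long-axis ang %.1f'%(zd,cx/1000,cy/1000,w,h,(a+90)%180-90))
E
python3 - <<'E'
from m import *
meas('w1',dict(knob=(.043,.058,(.42,.53,.0,.12)),jaw=(.056,.067,(.54,.61,.0,.14)),tube=(.062,.073,(.60,.685,0,.14)),
stop=(.075,.087,(.62,.72,0,.15)),plate=(.005,.022,(.40,.60,-.05,.15)),sp=(.105,.12,(.48,.535,.2,.32)),spb=(.105,.12,(.535,.58,.2,.32)),wedge=(.12,.14,(.55,.66,.2,.33)),rack=(.025,.036,(.45,.68,.2,.33)),cup=(.035,.055,(.70,.78,.1,.2))))
E
```

```text
knob n 261 z 0.0507 c (0.4786,0.0618) size 44.2 x 14.2 long-axis ang 82.8
jaw n 838 z 0.0609 c (0.5762,0.0756) size 81.6 x 23.9 long-axis ang -81.4
tube n 1632 z 0.0669 c (0.6463,0.0929) size 97.8 x 63.3 long-axis ang 85.8
stop n 1013 z 0.0790 c (0.6754,0.0908) size 96.7 x 24.3 long-axis ang -81.1
plate n 3325 z 0.0077 c (0.5147,0.0662) size 149.4 x 96.3 long-axis ang 8.8
sp n 507 z 0.1140 c (0.5104,0.2663) size 39.4 x 15.4 long-axis ang -80.6
spb n 493 z 0.1139 c (0.5526,0.2735) size 39.3 x 15.1 long-axis ang -80.7
wedge n 984 z 0.1284 c (0.5921,0.2803) size 39.6 x 28.8 long-axis ang -80.9
rack n 2646 z 0.0289 c (0.5515,0.2734) size 136.3 x 63.6 long-axis ang 9.6
cup n 134 z 0.0425 c (0.7243,0.1614) size 25.3 x 21.8 long-axis ang -25.4
```

Run:
```python
from m import *
print(row([.4786,.0618,.13],-97.2),row([.4786,.0618,.027],-97.2))
im,d,c=load('wrist','w1'); P=cloud(c,d)
ph=np.radians(8.7); Y=np.array([np.cos(ph),np.sin(ph)]); X=np.array([Y[1],-Y[0]]); O=np.array([.4786,.0618])+.115*Y
Q=P[...,:2]-O; x=Q@X; y=Q@Y; z=P[...,2]
for xs in (-.02,0,.02):
    m=(abs(x-xs)<.008); 
    t=m&(z>.060)&(z<.073)&(y>.015)&(y<.08); j=m&(z>.055)&(z<.067)&(y<.015)&(y>-.04); s=m&(z>.075)&(z<.088)&(y>0)
    print(xs,[np.percentile(1000*y[k],[1,50,99]).round(1).tolist() for k in (j,t,s)])
k=(abs(x)<.05)&(y>-.11)&(y<-.01)
for a in range(-110,-10,8):
    q=(abs(x)<.04)&(y*1000>a)&(y*1000<a+8); print(a,np.nanpercentile(z[q],[50,98]).round(3),end=' ')
```

```text
[-0.0001, 0.1399, -0.0003, 0.2105, 0.4378, -0.2395] [-0.0001, 0.1399, -0.0003, 0.2106, 0.6438, -0.2396]
-0.02 [[-28.2, -16.2, -4.8], [32.3, 52.7, 73.1], [73.0, 83.0, 96.0]]
0 [[-31.5, -16.7, -4.7], [32.2, 52.9, 73.2], [73.1, 84.1, 96.1]]
0.02 [[-39.3, -16.9, -4.8], [32.3, 52.5, 73.2], [72.8, 83.9, 96.3]]
-110 [0.021 0.051] -102 [0.013 0.022] -94 [0.012 0.015] -86 [0.007 0.014] -78 [0.007 0.009] -70 [0.007 0.009] -62 [0.007 0.009] -54 [0.05  0.056] -46 [0.054 0.056] -38 [0.035 0.053] -30 [0.06  0.062] -22 [0.061 0.062] -14 [0.061 0.062]
```

Request:
{"op": "drive_tool", "data": {
  "plan": [0,0.14,0,0.2105,0.4,-0.2395,0.53,0,0.14,0,0.2105,0.4,-0.2395,0.53,0,0.14,0,0.2105,0.4,-0.2395,0.53,0,0.14,0,0.2105,0.4,-0.2395,0.53,0,0.14,0,0.2105,0.4,-0.2395,0.53,0,0.14,0,0.2105,0.4,-0.2395,0.53,0,0.14,0,0.2105,0.4,-0.2395,0.53],
  "squeeze": 60
}}

```text
t: 3.28
eef_pos: [0.48, 0.0622, 0.15]
eef_rot: [-89.8, 0.1, -97.2]
contact_force: [0.8, -0.4, -0.5]
opening: 0.467
```

```bash
python3 -c "
from h import *
st(); print(row([.4786,.0618,.027],-97.2))"
```

```text
t 3.27 p [0.48   0.0622 0.15  ] rot [-89.84   0.12 -97.23] F [ 0.77 -0.4  -0.51] M [-0.02  0.03 -0.04] op 0.467 q7 -44.2
[-0.0009, -0.0002, -0.0007, 0.0017, 0.2461, -0.0032]
```

Request:
{"op": "drive_tool", "data": {
  "plan": [0,0,0,0.002,0.12,-0.003,0.53,0,0,0,0.002,0.2,-0.003,0.53,0,0,0,0.002,0.246,-0.003,0.53,0,0,0,0.002,0.246,-0.003,0.53,0,0,0,0.002,0.246,-0.003,1,0,0,0,0.002,0.246,-0.003,1,0,0,0,0.002,0.246,-0.003,1,0,0,0,0.002,0.246,-0.003,1]
}}

```text
t: 4.28
eef_pos: [0.479, 0.0621, 0.0285]
eef_rot: [-89.7, 0.2, -97.2]
contact_force: [-2.8, 2.2, 7.7]
opening: 0.149
```

```bash
python3 -c "
from h import *
st(); print(row([.4786,.0618,.027],-156))"
```

```text
t 4.28 p [0.479  0.0621 0.0285] rot [-89.74   0.18 -97.2 ] F [-2.83  2.16  7.72] M [0.47 0.71 0.08] op 0.149 q7 -54.8
[-0.0008, 0.3266, -0.0017, 0.0006, 0.003, -0.0008]
```

Request:
{"op": "drive_tool", "data": {
  "plan": [0,0.06,0,0,0,0,1,0,0.12,0,0,0,0,1,0,0.18,0,0,0,0,1,0,0.24,0,0,0,0,1,0,0.29,0,0,0,0,1,0,0.32,0,0,0,0,1,0,0.335,0,0,0,0,1,0,0.335,0,0,0,0,1,0,0.335,0,0,0,0,1]
}}

```text
t: 5.4
eef_pos: [0.48, 0.0612, 0.0287]
eef_rot: [-90.0, 0.4, -157.5]
contact_force: [4.2, -5.2, -17.5]
opening: 0.149
```

```bash
python3 -c "
from h import *
st()"
```

```text
t 5.4 p [0.48   0.0612 0.0287] rot [ -89.99    0.39 -157.48] F [  4.22  -5.2  -17.46] M [-1.22 -0.8   0.92] op 0.149 q7 -87.6
```

Request:
{"op": "drive_tool", "data": {
  "plan": [0,0.02,0,0,0,0,1,0,0.02,0,0,0,0,1]
}}

```text
t: 5.65
eef_pos: [0.4801, 0.0611, 0.0288]
eef_rot: [-90.0, 0.4, -160.9]
contact_force: [2.1, -3.5, -15.7]
opening: 0.152
```

```bash
python3 -c "
from h import *
st()"
```

```text
t 5.65 p [0.4801 0.0611 0.0288] rot [ -90.02    0.39 -160.94] F [  2.08  -3.45 -15.71] M [-0.86 -0.29  2.19] op 0.152 q7 -89.4
```

At the stop: the torque rose from 0.9 to 2.2 N m with further turn. I'll release and lift.

Request:
{"op": "drive_tool", "data": {
  "plan": [0,-0.015,0,0,0,0,0.53,0,-0.015,0,0,0,0,0.53,0,-0.015,0,0,0,0,0.53,0,-0.015,0,0,-0.12,0,0.4,0,-0.015,0,0,-0.24,0,0.4,0,-0.015,0,0,-0.36,0,0.35,0,-0.015,0,0,-0.48,0,0.35]
}}

```text
t: 6.52
eef_pos: [0.478, 0.0604, 0.2712]
eef_rot: [-90.0, 0.4, -158.3]
contact_force: [2.0, 0.0, -1.2]
opening: 0.649
```

```bash
python3 -c "
from h import *
st(); print(row([.56,.15,.33],-171.3),row([.5525,.2735,.2],-170.6))"
```

```text
t 6.53 p [0.478  0.0604 0.2712] rot [ -90.02    0.42 -158.3 ] F [ 2.    0.03 -1.17] M [ 0.01 -0.07  0.02] op 0.649 q7 -84.5
[0.0004, 0.0722, -0.0023, -0.2196, -0.116, -0.1058] [0.0004, 0.0684, -0.0023, -0.2951, 0.1447, -0.3407]
```

Request:
{"op": "drive_tool", "data": {
  "plan": [0,0.072,0,-0.34,-0.13,-0.1,0.3,0,0.072,0,-0.34,-0.13,-0.1,0.3,0,0.072,0,-0.34,-0.13,-0.1,0.3,0,0.072,0,-0.34,-0.13,-0.1,0.3,0,0.072,0,-0.34,-0.13,-0.1,0.3,0,0.072,0,-0.34,-0.13,-0.1,0.3]
}}

```text
t: 7.28
eef_pos: [0.6159, 0.1684, 0.3371]
eef_rot: [-90.1, 0.3, -171.3]
contact_force: [0.7, -0.4, -0.0]
opening: 0.702
```

Run:
```python
from m import *
st(); shot('wrist','w2')
meas('w2',dict(knob=(.043,.058,(.42,.53,.0,.12)),jaw=(.058,.067,(.56,.61,.0,.14)),
stop=(.075,.087,(.62,.72,0,.15)),sp=(.105,.12,(.48,.535,.2,.32)),spb=(.105,.12,(.535,.58,.2,.32)),wedge=(.12,.14,(.55,.66,.2,.33)),rack=(.025,.036,(.45,.68,.2,.33)),cup=(.035,.055,(.70,.78,.1,.2))))
im,d,c=load('wrist','w2'); P=cloud(c,d)
ph=np.radians(8.7); Y=np.array([np.cos(ph),np.sin(ph)]); X=np.array([Y[1],-Y[0]]); O=np.array([.4786,.0618])+.115*Y
Q=P[...,:2]-O; x=Q@X; y=Q@Y; z=P[...,2]
for xs in (-.02,0,.02):
    m=(abs(x-xs)<.008); 
    t=m&(z>.060)&(z<.073)&(y>.015)&(y<.08); j=m&(z>.055)&(z<.067)&(y<.015)&(y>-.04); s=m&(z>.075)&(z<.088)&(y>0)
    print(xs,[np.percentile(1000*y[k],[1,50,99]).round(1).tolist() for k in (j,t,s)])
```

```text
t 7.28 p [0.6159 0.1684 0.3371] rot [ -90.08    0.33 -171.33] F [ 0.66 -0.38 -0.04] M [ 0.01 -0.01  0.02] op 0.702 q7 -103.0
knob n 237 z 0.0508 c (0.4806,0.0606) size 44.9 x 13.9 long-axis ang 24.2
jaw n 1021 z 0.0610 c (0.5813,0.0753) size 80.4 x 24.0 long-axis ang -81.3
stop n 1538 z 0.0789 c (0.6768,0.0903) size 95.3 x 24.1 long-axis ang -81.8
sp n 448 z 0.1138 c (0.5123,0.2653) size 41.1 x 17.6 long-axis ang -81.1
spb n 463 z 0.1138 c (0.5546,0.2723) size 41.9 x 17.4 long-axis ang -79.1
wedge n 947 z 0.1284 c (0.5942,0.2795) size 42.6 x 28.6 long-axis ang -81.4
rack n 1473 z 0.0290 c (0.5529,0.2726) size 136.0 x 63.8 long-axis ang 9.9
cup n 122 z 0.0438 c (0.7258,0.1605) size 22.8 x 21.5 long-axis ang 9.2
-0.02 [[-39.9, -12.0, -0.2], [32.7, 52.3, 71.2], [73.4, 85.7, 97.2]]
0 [[-39.9, -12.1, -0.3], [32.8, 52.5, 71.2], [73.5, 84.6, 96.2]]
0.02 [[-39.8, -11.9, -0.2], [32.8, 52.5, 71.3], [73.7, 84.7, 95.3]]
```

View pics/w2.png

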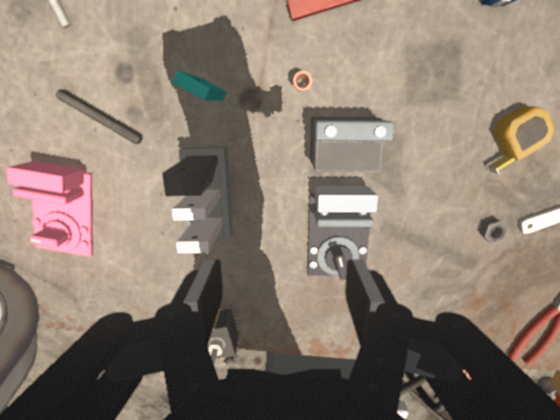

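Run:
```python
from h import *
im,d,c=load('scene','scene0'); P=cloud(c,d)
for u,v in [(172,270),(168,255),(163,240),(157,220),(150,195),(145,185),(120,180),(90,174),(50,165),(30,160)]:
    q=P[v-2:v+3,u-3:u+4].reshape(-1,3); k=np.argmin(np.linalg.norm(q-c[2][:3,3],axis=1)); print((u,v),q[k].round(3))
print(row([.511,.265,.2],-170.6),row([.511,.265,.083],-170.6))
```

```text
(172, 270) [nan nan nan]
(168, 255) [0.311 0.229 0.091]
(163, 240) [0.313 0.228 0.136]
(157, 220) [0.314 0.228 0.19 ]
(150, 195) [0.313 0.229 0.252]
(145, 185) [0.307 0.224 0.275]
(120, 180) [0.295 0.261 0.276]
(90, 174) [0.27  0.308 0.283]
(50, 165) [0.236 0.367 0.291]
(30, 160) [0.222 0.4   0.294]
[0.0005, -0.004, -0.0019, 0.1802, 0.2738, -0.2222] [0.0005, -0.004, -0.0019, 0.1816, 0.5078, -0.2218]
```

Run:
```python
from h import *
print(row([.5532,.272,.2],-170.6),row([.5532,.272,.084],-170.6))
```

```text
[0.0005, -0.004, -0.0019, 0.0947, 0.2743, -0.2233] [0.0005, -0.004, -0.0019, 0.0961, 0.5063, -0.2229]
```

Request:
{"op": "drive_tool", "data": {
  "plan": [0,-0.004,-0.002,0.095,0.274,-0.223,0.2,0,-0.004,-0.002,0.095,0.274,-0.223,0.2,0,-0.004,-0.002,0.095,0.274,-0.223,0.2,0,-0.004,-0.002,0.095,0.274,-0.223,0.2,0,-0.004,-0.002,0.095,0.274,-0.223,0.2]
}}

```text
t: 7.95
eef_pos: [0.5535, 0.2708, 0.2007]
eef_rot: [-90.1, 0.0, -170.7]
contact_force: [0.2, -0.3, -0.4]
opening: 0.802
```

Run:
```python
from h import *
st();print(row([.5532,.272,.084],-170.6))
```

```text
t 7.95 p [0.5535 0.2708 0.2007] rot [-9.0060e+01  1.0000e-02 -1.7065e+02] F [ 0.17 -0.27 -0.42] M [-0.   -0.06 -0.03] op 0.802 q7 -114.9
[0.0003, -0.0003, -0.0001, 0.0003, 0.2333, -0.0022]
```

Request:
{"op": "drive_tool", "data": {
  "plan": [0,0,0,0,0.1,-0.002,0.2,0,0,0,0,0.18,-0.002,0.2,0,0,0,0,0.233,-0.002,0.2,0,0,0,0,0.233,-0.002,0.2,0,0,0,0,0.233,-0.002,1,0,0,0,0,0.233,-0.002,1,0,0,0,0,0.233,-0.002,1,0,0,0,0,0.233,-0.002,1],
  "squeeze": 50
}}

```text
t: 8.95
eef_pos: [0.5546, 0.2723, 0.0862]
eef_rot: [-90.1, 0.2, -170.7]
contact_force: [-0.2, -0.6, 8.1]
opening: 0.459
```

Run:
```python
from h import *
st();print(row([.5532,.272,.2],-170.6))
```

```text
t 8.95 p [0.5546 0.2723 0.0862] rot [ -90.1     0.2  -170.66] F [-0.16 -0.56  8.06] M [-0.33 -0.07 -0.01] op 0.459 q7 -116.2
[0.0006, -0.0004, -0.0011, 0.002, -0.2276, -0.0004]
```

Request:
{"op": "drive_tool", "data": {
  "plan": [0,0,0,0.002,-0.08,0,1,0,0,0,0.002,-0.16,0,1,0,0,0,0.002,-0.24,0,1,0,0,0,0.002,-0.24,0,1]
}}

```text
t: 9.45
eef_pos: [0.5548, 0.2725, 0.2103]
eef_rot: [-90.2, 0.6, -170.7]
contact_force: [-0.8, 0.8, -2.5]
opening: 0.459
```

Run:
```python
from h import *
st();print(row([.6147,.0805,.2],-171.3))
```

```text
t 9.45 p [0.5548 0.2725 0.2103] rot [ -90.24    0.57 -170.69] F [-0.76  0.82 -2.54] M [-0.04  0.02  0.01] op 0.459 q7 -115.0
[0.0013, 0.0034, -0.0032, -0.0558, 0.0194, 0.3984]
```

Request:
{"op": "drive_tool", "data": {
  "plan": [0.001,0.003,-0.003,-0.0558,0.01,0.1,1,0.001,0.003,-0.003,-0.0558,0.01,0.2,1,0.001,0.003,-0.003,-0.0558,0.01,0.3,1,0.001,0.003,-0.003,-0.0558,0.02,0.37,1,0.001,0.003,-0.003,-0.0558,0.02,0.398,1,0.001,0.003,-0.003,-0.0558,0.02,0.398,1,0.001,0.003,-0.003,-0.0558,0.02,0.398,1,0.001,0.003,-0.003,-0.0558,0.02,0.398,1]
}}

```text
t: 10.45
eef_pos: [0.6144, 0.0826, 0.1998]
eef_rot: [-90.1, 0.0, -171.1]
contact_force: [-0.2, 0.6, -1.2]
opening: 0.453
```

Run:
```python
from m import *
st();print(row([.6147,.0805,.082],-171.3))
shot('wrist','w3'); 
im,d,c=load('wrist','w3'); P=cloud(c,d)
ph=np.radians(8.7); Y=np.array([np.cos(ph),np.sin(ph)]); X=np.array([Y[1],-Y[0]]); O=np.array([.5916,.0771])
Q=P[...,:2]-O; x=Q@X; y=Q@Y; z=P[...,2]
for xs in (-.03,0,.03):
    m=(abs(x-xs)<.008); 
    t=m&(z>.060)&(z<.073)&(y>.015)&(y<.08); j=m&(z>.055)&(z<.067)&(y<.015)&(y>-.04); s=m&(z>.075)&(z<.3)&(y>-.01)&(y<.05)
    print(xs,[np.percentile(1000*y[k],[1,50,99]).round(1).tolist() if k.any() else None for k in (j,t,s)])
```

```text
t 10.45 p [0.6144 0.0826 0.1998] rot [-9.0090e+01  3.0000e-02 -1.7109e+02] F [-0.2   0.59 -1.19] M [-0.01 -0.11  0.  ] op 0.453 q7 -96.8
[0.0005, 0.0012, -0.0002, 0.0003, 0.2355, 0.0046]
-0.03 [[-21.9, -5.6, 0.9], [33.8, 54.0, 72.5], [17.9, 34.9, 41.0]]
0 [None, [33.9, 53.4, 72.6], [15.8, 29.8, 35.3]]
0.03 [[-22.8, -7.6, 0.7], [34.1, 53.9, 72.8], [17.4, 34.4, 41.1]]
```

View pics/w3.png

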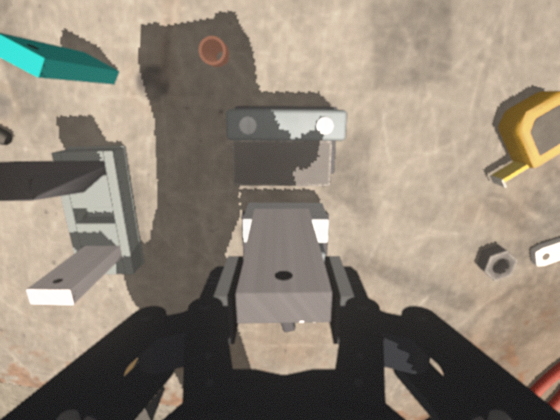

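Request:
{"op": "drive_tool", "data": {
  "plan": [0,0.001,0,0,0.05,0.0045,1,0,0.001,0,0,0.1,0.0045,1,0,0.001,0,0,0.15,0.0045,1,0,0.001,0,0,0.2,0.0045,1,0,0.001,0,0,0.23,0.0045,1,0,0.001,0,0,0.236,0.0045,1,0,0.001,0,0,0.236,0.0045,1]
}}

```text
t: 11.38
eef_pos: [0.6152, 0.0805, 0.0823]
eef_rot: [-90.1, 0.1, -171.3]
contact_force: [-0.5, 1.0, -1.6]
opening: 0.46
```

Run:
```python
from m import *
st();print(row([.6147,.0805,.08],-171.3))
```

```text
t 11.38 p [0.6152 0.0805 0.0823] rot [-9.0090e+01  8.0000e-02 -1.7127e+02] F [-0.49  0.99 -1.59] M [ 0.04 -0.   -0.03] op 0.46 q7 -98.0
[0.0005, 0.0002, -0.0004, 0.0011, 0.0046, -0.0001]
```

Request:
{"op": "drive_tool", "data": {
  "plan": [0,0,0,-0.003,0,0,1,0,0,0,-0.006,0,0,1,0,0,0,-0.006,0.002,0,1,0,0,0,-0.006,0.003,0,1]
}}

```text
t: 11.88
eef_pos: [0.6185, 0.081, 0.0812]
eef_rot: [-90.1, 0.1, -171.3]
contact_force: [-1.8, 0.2, 8.3]
opening: 0.457
```

Run:
```python
from m import *
st()
```

```text
t 11.88 p [0.6185 0.081  0.0812] rot [-9.0090e+01  1.2000e-01 -1.7127e+02] F [-1.8   0.18  8.34] M [-0.11  0.38 -0.  ] op 0.457 q7 -97.9
```

Request:
{"op": "drive_tool", "data": {
  "plan": [0,0,0,0,0,0,0.2,0,0,0,0,0,0,0.2,0,0,0,0,0,0,0.2,0,0,0,0,-0.06,0,0.2,0,0,0,0,-0.14,0,0.2,0,0,0,0,-0.26,0,0.2,0,0,0,0,-0.38,0,0.2,0,0,0,0,-0.45,0,0.2]
}}

```text
t: 12.88
eef_pos: [0.6187, 0.0806, 0.3097]
eef_rot: [-90.1, 0.3, -171.3]
contact_force: [1.7, 0.4, -0.7]
opening: 0.8
```

Run:
```python
from m import *
st();print(row([.56,.14,.32],-171))
shot('wrist','w4'); 
im,d,c=load('wrist','w4'); P=cloud(c,d)
ph=np.radians(8.7); Y=np.array([np.cos(ph),np.sin(ph)]); X=np.array([Y[1],-Y[0]]); O=np.array([.5916,.0771])
Q=P[...,:2]-O; x=Q@X; y=Q@Y; z=P[...,2]
for xs in (-.03,0,.03):
    m=(abs(x-xs)<.008); 
    t=m&(z>.060)&(z<.073)&(y>.015)&(y<.08); j=m&(z>.055)&(z<.067)&(y<.015)&(y>-.04); s=m&(z>.1)&(z<.12)&(y>-.01)&(y<.05)
    print(xs,[np.percentile(1000*y[k],[1,50,99]).round(1).tolist() if k.any() else None for k in (j,t,s)])
meas('w4',dict(sp2=(.100,.116,(.58,.66,.03,.15)),jaw=(.055,.067,(.56,.605,.0,.14)),sp1=(.105,.12,(.48,.535,.2,.32)),wedge=(.12,.14,(.55,.66,.2,.33)),))
```

```text
t 12.88 p [0.6187 0.0806 0.3097] rot [ -90.1     0.33 -171.28] F [ 1.74  0.39 -0.66] M [ 0.01  0.01 -0.01] op 0.8 q7 -95.9
[0.0005, -0.0016, -0.0019, 0.0979, -0.021, -0.1352]
-0.03 [[-39.4, -10.9, 0.6], [33.5, 52.9, 72.7], None]
0 [[-39.2, -10.6, 0.8], [33.2, 52.9, 72.6], [18.4, 26.3, 33.4]]
0.03 [[-39.3, -10.7, 0.7], [33.8, 54.0, 72.7], None]
sp2 n 558 z 0.1088 c (0.6180,0.0817) size 39.2 x 16.6 long-axis ang -81.2
jaw n 1195 z 0.0609 c (0.5817,0.0752) size 78.7 x 24.9 long-axis ang -81.2
sp1 n 526 z 0.1135 c (0.5135,0.2645) size 44.1 x 19.0 long-axis ang -80.6
wedge n 1166 z 0.1291 c (0.6132,0.2809) size 46.6 x 28.8 long-axis ang -81.7
```

View pics/w4.png

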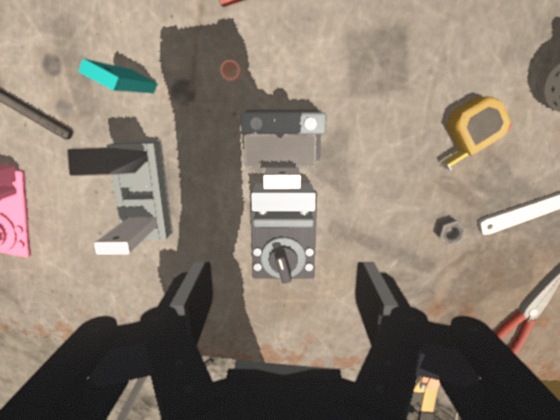

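Spacer 2 stands flush with the tube and its top is at 109 mm. The wedge's top, though, seems to have shifted about 19 mm in +x, so I'll check it from the side.

Run:
```python
from m import *
im,d,c=shot('side','side1'); im0,d0,_=load('side','side0')
s=slice(160,300),slice(200,370)
a=np.hstack([cv2.resize(k[s],None,fx=2.3,fy=2.3,interpolation=cv2.INTER_CUBIC) for k in (im0,im)])
cv2.imwrite('pics/crop1.png',a); print(a.shape)
im,d,c=load('wrist','w4'); P=cloud(c,d)
for fn in ('w2','w4'):
    im,d,c=load('wrist',fn); P=cloud(c,d)
    ph=np.radians(9.4); Y=np.array([np.cos(ph),np.sin(ph)]); X=np.array([Y[1],-Y[0]]); O=np.array([.5522,.2720])
    Q=P[...,:2]-O; x=Q@X; y=Q@Y; z=P[...,2]
    m=(abs(x)<.035)&(y>.015)&(y<.1)
    for z0 in np.arange(.04,.14,.01):
        k=m&(z>z0)&(z<z0+.01)
        if k.sum()>5: print(fn,round(z0,3),k.sum(),np.percentile(1000*y[k],[2,50,98]).round(1),np.percentile(1000*x[k],[2,98]).round(1))
```

```text
(322, 782, 3)
w2 0.04 68 [39.  57.3 57.8] [-19.1  18.5]
w2 0.05 67 [34.  56.7 57.4] [-19.   18.5]
w2 0.06 90 [30.9 56.7 57.1] [-20.   18.4]
w2 0.07 86 [29.5 56.  56.8] [-20.   18.6]
w2 0.08 99 [30.3 56.2 56.6] [-19.4  18.5]
w2 0.09 99 [29.3 55.8 56.3] [-19.1  18.4]
w2 0.1 109 [29.1 55.4 56.1] [-20.4  18.5]
w2 0.11 113 [29.3 55.2 56. ] [-20.2  18.5]
w2 0.12 920 [28.2 42.4 55.3] [-20.7  18.2]
w2 0.13 27 [30.8 48.4 53.4] [-17.9  17.6]
w4 0.04 52 [42.3 51.9 60.2] [17.8 19.6]
w4 0.05 67 [41.  51.4 62.3] [18.1 19.4]
w4 0.06 79 [38.6 51.9 63.9] [17.8 19.5]
w4 0.07 102 [39.3 51.7 65.2] [17.6 19.4]
w4 0.08 90 [41.3 53.5 67.9] [17.8 19.5]
w4 0.09 101 [43.8 57.3 69. ] [18.1 20. ]
w4 0.1 129 [44.  58.  71.1] [18.1 19.9]
w4 0.11 143 [45.  58.8 72.5] [17.6 19.6]
w4 0.12 813 [47.6 65.5 74.7] [-20.8  19.2]
w4 0.13 353 [47.5 52.9 63. ] [-20.2  18.1]
```

View pics/crop1.png

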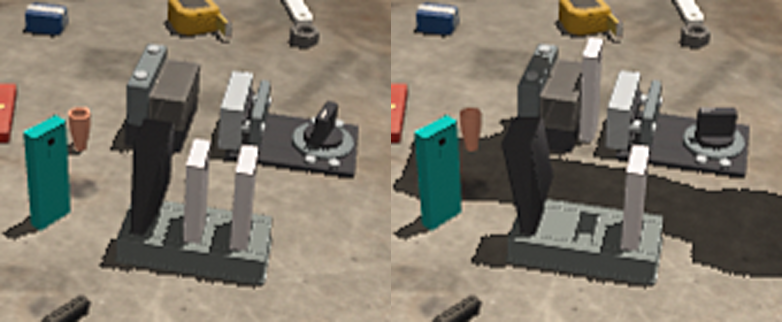

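The wedge leans about 10° towards +x. The foot of the carried spacer grazed its top during transit. The wedge is still in its slot, so I'll grasp it with the tool tilted to match and then bring it upright.

```bash
cat >> h.py <<'E'
def rowl(p,yaw,lean):
    """as row, with the tool's back leaning by lean deg towards -x_tool"""
    T=pose(); s=T[:3,:3].T@(np.array(p)-T[:3,3])/0.5
    G=R.from_euler('xyz',[-90,0,yaw],degrees=True)*R.from_euler('z',-lean,degrees=True)
    print('tool y axis',(G.as_matrix()[:,1]).round(3))
    return (R.from_matrix(T[:3,:3].T)*G).as_rotvec().__truediv__(np.pi).round(4).tolist()+s.round(4).tolist()
E
python3 -c "
from h import *
print(rowl([.6208,.2841,.1834],-171,10.2))"
```

```text
tool y axis [-0.175 -0.028 -0.984]
[0.0007, -0.0016, -0.0597, -0.061, 0.2563, -0.4011]
```

Request:
{"op": "drive_tool", "data": {
  "plan": [0,0,-0.03,-0.061,0.05,-0.2,0.2,0,0,-0.06,-0.061,0.1,-0.4,0.2,0,0,-0.06,-0.061,0.2,-0.401,0.2,0,0,-0.06,-0.061,0.255,-0.401,0.2,0,0,-0.06,-0.061,0.255,-0.401,0.2,0,0,-0.06,-0.061,0.255,-0.401,0.2,0,0,-0.06,-0.061,0.255,-0.401,0.2]
}}

```text
t: 13.85
eef_pos: [0.6221, 0.2826, 0.1857]
eef_rot: [-90.1, -10.1, -171.4]
contact_force: [0.5, -0.3, -0.2]
opening: 0.803
```

Run:
```python
from m import *
st();print(rowl([.6033,.2812,.085],-171,10.2))
im,d,c=shot('side','side2'); P=cloud(c,d)
```

```text
t 13.85 p [0.6221 0.2826 0.1857] rot [ -90.1  -10.1 -171.4] F [ 0.53 -0.3  -0.22] M [ 0.01 -0.19  0.04] op 0.803 q7 -110.6
tool y axis [-0.175 -0.028 -0.984]
[0.0009, -0.0022, -0.0006, 0.0017, 0.2049, -0.0025]
```

Request:
{"op": "drive_tool", "data": {
  "plan": [0,-0.002,0,0.002,0.08,-0.002,0.2,0,-0.002,0,0.002,0.15,-0.002,0.2,0,-0.002,0,0.002,0.204,-0.002,0.2,0,-0.002,0,0.002,0.204,-0.002,0.2,0,-0.002,0,0.002,0.204,-0.002,1,0,-0.002,0,0.002,0.204,-0.002,1,0,-0.002,0,0.002,0.204,-0.002,1,0,-0.002,0,0.002,0.204,-0.002,1],
  "squeeze": 90
}}

```text
t: 14.9
eef_pos: [0.6045, 0.2812, 0.0876]
eef_rot: [-90.2, -9.9, -171.0]
contact_force: [0.7, -1.2, 6.5]
opening: 0.457
```

Run:
```python
from m import *
st();T=pose(); T[2,3]
print(rowl(T[:3,3]+[.005,0,.12],-171,10.2), rowl(T[:3,3]+[.02,0,.2],-171.3,0))
```

```text
t 14.9 p [0.6045 0.2812 0.0876] rot [ -90.2    -9.92 -171.05] F [ 0.72 -1.19  6.5 ] M [-0.37  0.    0.12] op 0.457 q7 -111.0
tool y axis [-0.175 -0.028 -0.984]
tool y axis [ 0. -0. -1.]
[0.0012, -0.0003, -0.0016, 0.0316, -0.2381, 0.0007] [0.001, 0.0013, 0.0551, 0.03, -0.4008, 0.0048]
```

Request:
{"op": "drive_tool", "data": {
  "plan": [0,0,0,0,-0.04,0,1,0,0,0,0,-0.1,0,1,0,0,0,0,-0.18,0,1,0,0,0.02,0.01,-0.28,0.003,1,0,0,0.04,0.02,-0.36,0.005,1,0,0,0.055,0.03,-0.4,0.005,1,0,0,0.055,0.03,-0.4,0.005,1,0,0,0.055,0.03,-0.4,0.005,1]
}}

```text
t: 15.9
eef_pos: [0.6241, 0.2808, 0.2863]
eef_rot: [-90.2, -0.1, -171.1]
contact_force: [0.2, -0.2, -3.7]
opening: 0.453
```

Run:
```python
from m import *
st()
shot('wrist','w5'); im,d,c=load('wrist','w5'); T=np.load('pics/w5.npz')['T']; P=cloud(c,d)
L=(P-T[:3,3])@T[:3,:3]   # tool coords
m=(abs(L[...,2])<.018)&(abs(L[...,0])<.06)&(L[...,1]>-.06)&(L[...,1]<.11)
for y0 in np.arange(-.06,.11,.01):
    k=m&(L[...,1]>y0)&(L[...,1]<y0+.01)
    if k.sum()>20: print(round(y0+.005,3),k.sum(),np.percentile(1000*L[...,0][k],[2,50,98]).round(1),np.percentile(1000*L[...,2][k],[1,99]).round(1))
```

```text
t 15.9 p [0.6241 0.2808 0.2863] rot [-9.0170e+01 -1.4000e-01 -1.7108e+02] F [ 0.16 -0.18 -3.69] M [-0.03  0.01  0.02] op 0.453 q7 -112.5
-0.045 6061 [-14.7  -3.3  10.7] [-17.6  17.6]
-0.035 1396 [-15.5 -14.7 -14. ] [-17.6  17.7]
-0.025 1066 [-15.5 -14.8 -14.1] [-17.6  17.7]
-0.015 879 [-15.4 -14.8 -14.2] [-17.7  17.6]
-0.005 722 [-15.4 -14.8 -14.2] [-17.6  17.5]
0.005 617 [-15.4 -14.8 -14.3] [-17.6  17.6]
0.015 506 [-15.4 -14.9 -14.4] [-17.6  17.6]
0.025 427 [-15.4 -14.9 -14.4] [-17.6  17.7]
0.035 378 [-15.4 -14.9 -14.4] [-17.6  17.5]
0.045 311 [-15.4 -14.9 -14.5] [-17.5  17.7]
0.055 279 [-15.4 -15.  -14.4] [-17.6  17.5]
0.065 234 [-15.4 -15.  -14.5] [-17.6  17.4]
0.075 225 [-15.4 -15.  -14.6] [-17.6  17.6]
0.085 30 [-15.4 -14.9 -14.7] [-16.4  17.4]
```

View pics/w5.png

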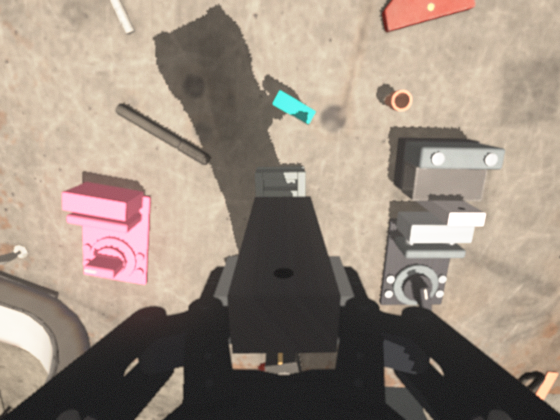

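Run:
```python
from m import *
print(rowl([.5937,.0774,.28],-171.3,0))
```

```text
tool y axis [ 0. -0. -1.]
[0.0009, 0.0012, 0.0009, 0.1231, 0.0109, 0.3923]
```

Request:
{"op": "drive_tool", "data": {
  "plan": [0.001,0.001,0.001,0.04,0,0.1,1,0.001,0.001,0.001,0.08,0,0.2,1,0.001,0.001,0.001,0.11,0,0.3,1,0.001,0.001,0.001,0.123,0.01,0.37,1,0.001,0.001,0.001,0.123,0.01,0.392,1,0.001,0.001,0.001,0.123,0.01,0.392,1,0.001,0.001,0.001,0.123,0.01,0.392,1]
}}

```text
t: 16.82
eef_pos: [0.5938, 0.0793, 0.28]
eef_rot: [-90.0, -0.0, -171.2]
contact_force: [-0.3, 0.1, -3.1]
opening: 0.457
```

Run:
```python
from m import *
st();print(rowl([.5937,.0774,.175],-171.3,0))
shot('wrist','w6'); im,d,c=load('wrist','w6'); P=cloud(c,d)
ph=np.radians(8.7); Y=np.array([np.cos(ph),np.sin(ph)]); X=np.array([Y[1],-Y[0]]); O=np.array([.5916,.0771])
Q=P[...,:2]-O; x=Q@X; y=Q@Y; z=P[...,2]
m=(abs(x)<.017)
w=m&(z>.2)&(z<.29)&(abs(y)<.04); s=m&(z>.103)&(z<.116)&(y>0)&(y<.05); t=(abs(x)<.035)&(z>.06)&(z<.073)&(y>.02)&(y<.08); j=(abs(x)<.038)&(abs(x)>.025)&(z>.055)&(z<.067)&(y>-.03)&(y<.015)
for n,k in dict(wedge=w,sp=s,tube=t,jaw=j).items(): print(n,k.sum(),np.percentile(1000*y[k],[2,50,98]).round(1) if k.any() else None,np.percentile(1000*x[k],[2,98]).round(1) if k.any() else None)
```

```text
t 16.82 p [0.5938 0.0793 0.28  ] rot [-9.0020e+01 -3.0000e-02 -1.7116e+02] F [-0.26  0.1  -3.1 ] M [-0.02  0.04 -0.05] op 0.457 q7 -96.3
tool y axis [ 0. -0. -1.]
[0.0001, 0.0008, 0.0002, 0.0007, 0.2099, 0.0038]
wedge 3494 [16.8 17.4 18. ] [-16.3  16.4]
sp 586 [18.1 26.2 33.3] [-16.1  16.8]
tube 2499 [34.  53.4 72.9] [-33.6  33.4]
jaw 457 [-22.2 -10.1   0.5] [-37.2  37.4]
```

Request:
{"op": "drive_tool", "data": {
  "plan": [0,0.001,0,0.005,0.05,0.004,1,0,0.001,0,0.005,0.1,0.004,1,0,0.001,0,0.005,0.15,0.004,1,0,0.001,0,0.005,0.2,0.004,1,0,0.001,0,0.005,0.24,0.004,1,0,0.001,0,0.005,0.26,0.004,1,0,0.001,0,0.005,0.26,0.004,1]
}}

```text
t: 17.75
eef_pos: [0.5914, 0.0778, 0.1497]
eef_rot: [-90.0, -0.1, -171.3]
contact_force: [-0.5, -0.3, -3.1]
opening: 0.459
```

Run:
```python
from m import *
st()
```

```text
t 17.75 p [0.5914 0.0778 0.1497] rot [-9.0030e+01 -7.0000e-02 -1.7126e+02] F [-0.52 -0.32 -3.06] M [0.01 0.03 0.03] op 0.459 q7 -97.6
```

Request:
{"op": "drive_tool", "data": {
  "plan": [0,0,0,-0.002,0.02,0,1,0,0,0,-0.003,0.04,0,1,0,0,0,-0.003,0.055,0,1,0,0,0,-0.003,0.06,0,1]
}}

```text
t: 18.25
eef_pos: [0.5925, 0.078, 0.119]
eef_rot: [-90.0, -0.1, -171.3]
contact_force: [-0.2, -0.6, -3.4]
opening: 0.454
```

Run:
```python
from m import *
st()
```

```text
t 18.25 p [0.5925 0.078  0.119 ] rot [-9.0030e+01 -1.3000e-01 -1.7127e+02] F [-0.21 -0.63 -3.39] M [-0.01  0.02 -0.02] op 0.454 q7 -97.9
```

Request:
{"op": "drive_tool", "data": {
  "plan": [0,0,0,0,0.004,0,1,0,0,0,0,0.008,0,1,0,0,0,0,0.012,0,1,0,0,0,0,0.014,0,1]
}}

```text
t: 18.75
eef_pos: [0.5933, 0.0781, 0.1123]
eef_rot: [-90.0, -0.0, -171.3]
contact_force: [1.8, 1.0, -0.4]
opening: 0.46
```

Run:
```python
from m import *
st()
```

```text
t 18.75 p [0.5933 0.0781 0.1123] rot [-9.0030e+01 -3.0000e-02 -1.7127e+02] F [ 1.77  1.02 -0.4 ] M [ 0.09 -0.45 -0.03] op 0.46 q7 -97.9
```

Contact with the jaw has begun: Fx is positive and the wedge is sliding towards the spacer. I'll keep going down.

Request:
{"op": "drive_tool", "data": {
  "plan": [0,0,0,0,0.004,0,1,0,0,0,-0.001,0.008,0,1,0,0,0,-0.001,0.01,0,1,0,0,0,-0.001,0.01,0,1]
}}

```text
t: 19.25
eef_pos: [0.5947, 0.0784, 0.1079]
eef_rot: [-90.0, 0.1, -171.3]
contact_force: [3.3, 1.1, 4.6]
opening: 0.454
```

Run:
```python
from m import *
st()
```

```text
t 19.25 p [0.5947 0.0784 0.1079] rot [-9.0040e+01  9.0000e-02 -1.7128e+02] F [3.34 1.06 4.58] M [ 0.15 -0.68 -0.1 ] op 0.454 q7 -98.0
```

Request:
{"op": "drive_tool", "data": {
  "plan": [0,0,0,-0.001,0.004,0,1,0,0,0,-0.002,0.008,0,1,0,0,0,-0.003,0.012,0,1,0,0,0,-0.003,0.012,0,1]
}}

```text
t: 19.75
eef_pos: [0.5957, 0.0786, 0.1054]
eef_rot: [-90.0, 0.1, -171.4]
contact_force: [-8.9, -0.1, 42.1]
opening: 0.457
```

Run:
```python
from m import *
st()
```

```text
t 19.75 p [0.5957 0.0786 0.1054] rot [-9.0050e+01  1.1000e-01 -1.7135e+02] F [-8.94 -0.1  42.09] M [-0.2   2.81 -0.41] op 0.457 q7 -98.1
```

Request:
{"op": "drive_tool", "data": {
  "plan": [0,0,0,0,0.0035,0,1,0,0,0,0,0.0035,0,1,0,0,0,0,0.0035,0,1,0,0,0,0,0.0035,0,1]
}}

```text
t: 20.25
eef_pos: [0.5956, 0.0786, 0.1055]
eef_rot: [-90.1, 0.1, -171.4]
contact_force: [-2.7, 0.1, 21.8]
opening: 0.463
```

Run:
```python
from m import *
st()
im,d,c=shot('side','side3'); shot('scene','scene3'); st()
sc=cv2.imread('pics/scene3.png')
a=np.hstack([cv2.resize(im[150:290,200:370],(390,321),interpolation=cv2.INTER_CUBIC),cv2.resize(sc[130:290,200:390],(390,321),interpolation=cv2.INTER_CUBIC)])
cv2.imwrite('pics/crop2.png',a)
im,d,c=shot('wrist','w7')
```

```text
t 20.25 p [0.5956 0.0786 0.1055] rot [-9.0050e+01  1.3000e-01 -1.7143e+02] F [-2.65  0.08 21.84] M [ 0.06  1.29 -0.39] op 0.463 q7 -98.1
t 20.35 p [0.5956 0.0786 0.1055] rot [-9.0050e+01  1.3000e-01 -1.7142e+02] F [-2.61 -0.04 22.51] M [ 0.07  1.28 -0.38] op 0.458 q7 -98.1
```

View pics/crop2.png

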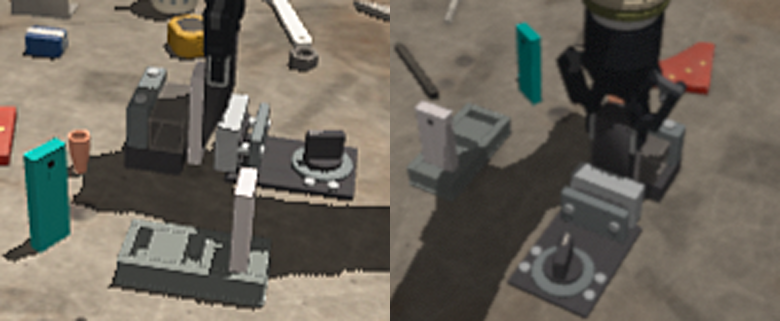

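View pics/w7.png

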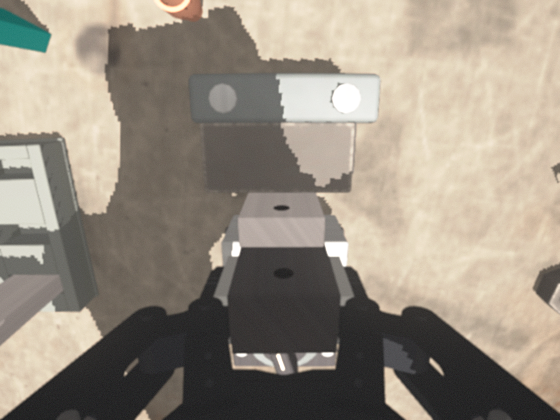

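Run:
```python
from m import *
ph=np.radians(8.7); Y=np.array([np.cos(ph),np.sin(ph)]); X=np.array([Y[1],-Y[0]]); O=np.array([.5916,.0771])
for cn,fn in (('wrist','w7'),('scene','scene3'),('side','side3')):
    z_=np.load('pics/'+fn+'.npz'); c=cam(cn,z_['T']); P=cloud(c,z_['d']); Q=P[...,:2]-O; x=Q@X; y=Q@Y; z=P[...,2]
    S=dict(sptop=(abs(x)<.017)&(z>.103)&(z<.116)&(y>.01)&(y<.045), spface=(abs(x)<.017)&(z>.075)&(z<.105)&(y>.028)&(y<.045),wtop=(abs(x)<.017)&(z>.12)&(z<.17)&(y>-.02)&(y<.025),jaw=(abs(abs(x)-.032)<.006)&(z>.056)&(z<.066)&(y>-.03)&(y<.01),knob=(abs(x)<.03)&(abs(y+.115)<.03)&(z>.046)&(z<.058))
    for n,k in S.items():
        if k.sum()<15: continue
        print(fn,n,k.sum(),'y',np.percentile(1000*y[k],[2,50,98]).round(1),'z',np.percentile(1000*z[k],[2,50,98]).round(1),end=' ')
        if n=='knob':
            q=np.c_[x[k],y[k]]*1000; print('ang',np.round(cv2.minAreaRect(q.astype(np.float32)),1) if 0 else cv2.minAreaRect(q.astype(np.float32)),end='')
        if n=='spface': print('tilt dy/dz',np.polyfit(z[k],y[k],1)[0].round(3),end='')
        print()
```

```text
w7 sptop 3033 y [18.5 25.9 34. ] z [104.2 109.  115.1] 
w7 spface 1187 y [33.5 33.8 34.3] z [ 75.8  92.  104.6] tilt dy/dz 0.004
w7 wtop 8543 y [-6.2 13.8 19.4] z [122.2 147.6 149. ] 
w7 jaw 593 y [-11.8  -3.5   0.8] z [56.9 60.9 62.2] 
w7 knob 387 y [-115.4 -105.7  -96.6] z [47.6 50.8 52.2] ang ((-1.4240312576293945, -107.8486328125), (14.138863563537598, 25.67253875732422), 15.765973091125488)
scene3 wtop 249 y [-9.8 -6.6 15.2] z [120.5 145.1 149.8] 
scene3 jaw 95 y [-23.5 -13.    0.9] z [56.3 60.8 62.5] 
scene3 knob 107 y [-134.4 -116.3  -95.4] z [46.7 50.5 53.3] ang ((-1.1045596599578857, -114.74266815185547), (13.775041580200195, 41.95105743408203), 14.548866271972656)
side3 sptop 34 y [19.9 27.3 32.8] z [106.6 107.9 111. ] 
side3 wtop 28 y [-11.2  -9.2  11.4] z [120.6 144.4 168.2] 
side3 jaw 47 y [-23.7 -13.2  -1.3] z [58.1 59.9 61.6] 
side3 knob 62 y [-134.1 -113.   -95.7] z [46.3 49.5 51.6] ang ((-3.797257900238037, -114.73074340820312), (15.169061660766602, 39.76033401489258), 14.969484329223633)
```

```bash
python3 -c "
from h import *
st(); r.sign_off(); st()"
```

```text
t 20.4 p [0.5956 0.0786 0.1055] rot [-9.0050e+01  1.3000e-01 -1.7142e+02] F [-2.43 -0.15 22.53] M [ 0.04  1.26 -0.4 ] op 0.457 q7 -98.1
the job is handed in; nothing more can be done
the job is handed in; nothing more can be done
```

I turned the knob to its stop and stood one spacer (`spacer_2`) against the tube. The gap was about 33 mm, so one was enough. I then jammed the wedge between spacer and jaw and handed in at 20.4 s, still gripping it and pressing down.

**Last checks before hand-in:**
- **Knob:** it reads about 1.31 rad, and the turning torque rose to 2.2 N m at the stop.
- **Spacer 2:** it stands upright on the table (tilt 0.004) and flush with the tube.
- **Wedge:** it is upright in the hand, with its foot about 24 mm above the table and about 38 mm below the jaw top. The fingers press down with about 22 N, and the wedge is not moving.
- **Left alone:** `spacer_1` is still in the rack. The cup, nut and look-alikes appear undisturbed in the last pictures, and I went nowhere near the tape.

**What disagreed or went wrong:**
- **Camera offset:** the wrist camera views from two directions differed by about 2 mm. I worked out a constant offset of about 1.4 mm and corrected for it.
- **Wedge knocked:** while carrying the spacer I brushed the top of the wedge and tipped it about 10° in its slot. I gripped it with the tool tilted to match and then brought it upright.
- **Over-press:** the first push on the wedge peaked at 42 N, so I eased it to 22 N. The knob and jaw had not moved.
- **Not measured directly:** contact forces at the jaw, spacer and tube are inferred from the wrist force only.

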